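Raise a telescoping aquarium lamp to its next locking hole

TASK

The lamp over the little tank was left half-way between two holes of its telescoping stand, and twisted. Take it by the grip on top, turn it back into line with the row of holes and draw it slowly up until its sprung button pops out through the next hole above (the middle one of the three); then press the lamp down gently for a moment, so that the popped button bears on the lower edge of that hole and proves the lock, and let go. Do not force the button, and leave the things around it alone.

Things in the scene. Friction and masses are not known exactly. Their poses are not given: they have to be found in the camera images.
- sleeve: upright outer tube of the lamp stand: white, eight-sided, 35 mm across flats, 165 mm tall, fixed on a grey base plate 120 x 120 x 18 mm that stands fast. Origin: on the tube's axis at desk height; z up. +x: the side with the row of three holes (11 x 11 mm, wall 4 mm), centres 50, 95 and 140 mm above the origin; the wanted one is at 95 mm
- target_hole (a point): centre of the wanted (middle) hole on the outer face of the sleeve
- sill: the strip of the sleeve's holed face between the lowest and the middle hole; its upper end is the lower edge of the wanted hole, 89.5 mm above the desk. Origin and axes are those of the sleeve. A downward push of about 10 N on the lamp, with the button out, is enough to prove the lock
- lamp: inner tube with the lamp; slides in the sleeve and turns about its axis. Origin: on the axis, at the button's nominal height (hidden inside, it truly sits up to 12 mm higher or lower, each time anew). x: where the button points; it is in line with the holes when this x matches the sleeve's x. Starts turned +0.25 to +0.6 rad (counter-clockwise from above), origin 70 to 77 mm above the desk
- grip (a point): middle of the upright black rubber grip block on top of the lamp, on the axis, 165 mm above the lamp's origin. The block is 24 mm thick along the lamp's x, 34 mm wide along its y and 46 mm tall (139 to 185 mm above the lamp's origin). Pinch it from above across its 24 mm. The lamp weighs about 0.37 kg; friction of about 5 N along and 0.06 N m about the axis keeps it wherever it is left
- lamp_head (a point): centre of the flat lamp head, 60 x 120 x 10 mm, 175 mm out along the lamp's y and 122 mm above its origin, on an aluminium arm 16 mm wide whose top is 136 mm above the lamp's origin
- button (a joint): how far the sprung button is out, m: 0 to 0.002 while it rubs inside the sleeve, 0.0065 popped. A round-nosed steel pin 8 mm across, sprung with 3 N (1 N when out). It pops within 1.5 mm of the hole's centre in height and 0.1 rad in turn and takes 0.2 s: pass slowly (under 15 mm/s). Popped, it stops the tube both ways with 3 mm of play; over 30 N on it damages it
- tank: clear plastic tank 160 x 200 x 110 mm, open, under the lamp head, fixed. Origin: centre of its underside
- bottle_a: loose small square bottle with a cap, 42 x 28 x 71 mm; origin: centre of its underside
- bottle_b: another such bottle
- tape: loose roll of tape lying flat, 86 mm across, 24 mm tall; origin: centre of its underside
- jar: loose white jar 72 mm across, 60 mm tall; origin: centre of its underside

How it is judged:
By the outcome, as a careful person would: the job done as asked, in the order asked, and still so for the second after the job is handed in, with the robot touching nothing.
It also fails if it takes over 61 s, if anything falls off the work surface, if the arm or the gripper's body presses on something with over 40 N, if the wrist force passes 120 N, or if a joint passes its speed limit or range.

ROBOT

A 6-joint arm with a two-finger parallel gripper is mounted at the origin on the work surface. World frame = base frame: x ahead of the robot, y to its left, z up, the work surface at z = 0. Lengths are in m, angles in rad, forces in N, time in s.
With the tool pointing down it reaches from about 0.425 to 0.95 m from the base axis. Payload 3.5 kg.
Tool frame: the origin (TCP) lies on the centre line of the jaws, within the pads' length; the fingertips stand 11 mm ahead of it and the grasp point (between the pads) lies 8 mm behind it; y points along the fingers, x is the direction in which the jaws open and shut, and the axes are right-handed (so a half turn about y gives the same grasp; the last joint's range is limited). The gripper opens to 85 mm and grips with 20 to 120 N. Pads are 22 mm wide; open, the fingers measure 114 mm over their backs; the gripper's body (76 mm by 85 mm) begins 54 mm behind the grasp point. The pads swing forward as they close: fully open they stand 13 mm farther back than shut.
Start: joints at [-1.364, 0.286, 1.577, -0, 1.279, -0.15], TCP at [0.236, -0.632, 0.242] pointing down, gripper open.
Joint ranges: [-2.77, 2.77], [-0.9, 2.22], [0.21, 2.48], [-1.53, 4.67], [0.24, 2.81], [-2.84, 2.84]. Speed limits (rad/s): [2.79, 2.79, 3.14, 3.14, 3.14, 3.14].

INTERFACE

Orientations are given as a unit quaternion [x, y, z, w].
In Python, from plant import get_state, read_camera, sign_off gives the robot as it stands.
- The arm moves only by the shell command python3 -m inch 'ROWS' [FORCE]. ROWS is JSON, a list of rows, each an object of numbers: "ax", "ay", "az": the turn, a rotation vector about the tool's x, y, z in rad; "x", "y", "z": the shift along the tool's x, y, z in mm; "hand": the closure, from -1 (fully open) to 1 (shut). In form: [{"ax": .., "ay": .., "az": .., "x": .., "y": .., "z": .., "hand": ..}, ...]. A call has 1 to 5 rows; each row shifts and turns the commanded pose from where the row before left it, along the tool's axes as they then stand; what a row does not reach is not made up. A row lasts 1/12 s, in which the tool goes at most 41.7 mm and 7.16 degrees, less where a joint would pass 70% of its speed; a pose out of reach is approached as far as the arm can. A call with a gripper value outside its range is refused whole. The fingers move at their own pace and stop on an object; FORCE is the grip in N (left out, the last holds). Time passes only in rows, so rows that do not move let the fingers close. It gives the time, the measured TCP pose, the force and the opening at its end, in the units of the state.
- get_state(): the state, without advancing time (a new reading comes with each control period).
- read_camera(name): name is "scene" or "side" or "wrist"; returns a dict with "img" (384x512x3 uint8, red, green, blue), "fov_y" (degrees; the focal length in pixels is half the picture's height over the tangent of half this angle, whatever the lens; pixels are square), "cx", "cy" (the principal point, pixels), "T" (4x4, takes a point from camera to world coordinates); the wrist camera has in their place "T_tool_cam" (4x4, takes a point from camera to tool coordinates, whose origin is the TCP and whose axes are the tool frame's). Camera axes: x right, y down, z forward; pixel columns grow to the right and rows downward; lengths in m; the calibration is good to about 2 mm. A picture is of the moment at which its call begins: read the wrist's pose just before it. There is no depth.
- sign_off(): hands the job in, once; it reports no verdict.
The state is a dict: "time": time; "qpos": joint angles; "dq": joint speeds; "joint_efforts": joint torques, N m; "eef_pos": TCP position; "tcp_rot": TCP orientation; "contact_force": force on the tool from outside, world axes, zero at the start; "wrist_torque": the same for the moment, N m; "opening": opening from 0.0 (shut) to 1.0 (fully open).
Only numpy, scipy, OpenCV 4.12 (cv2) and the standard library are available. Lean on these libraries where they do the work, as an engineer would, in place of code of your own. Each camera call takes 0.05 s, during which the arm holds its last target. There are 200 camera calls.

## Working session

There is one attempt and no reset: what is moved stays moved. The work goes in short steps, Python scripts to look and compute and a shell command to move; the robot and the scene stay as the last step left them, time stands still between calls to the robot, and variables do not carry over. Pictures are saved under pics/ and viewed, about 8 in all and at most 12, crops included, and the job is handed in when it is done.

```bash
mkdir -p pics; python3 - <<'E'
from plant import *
import cv2,numpy as np
s=get_state();print({k:np.round(v,3) for k,v in s.items()})
ims=[]
for n in("scene","side"):
    c=read_camera(n);np.savez(n+"0.npz",**{k:v for k,v in c.items()})
    print(n,c["fov_y"],c["cx"],c["cy"],np.round(c["T"],4).tolist());cv2.imwrite(f"pics/{n}0.png",c["img"][:,:,::-1])
E
```

```text
{'time': np.float64(0.0), 'qpos': array([-1.364,  0.287,  1.578,  0.   ,  1.279, -0.15 ]), 'dq': array([-0.   , -0.   , -0.001,  0.001, -0.   ,  0.002]), 'joint_efforts': array([-1.0000e-03, -4.0599e+01, -2.9263e+01, -0.0000e+00,  6.0000e-03,
       -0.0000e+00]), 'eef_pos': array([ 0.236, -0.632,  0.241]), 'tcp_rot': array([-0.58 ,  0.404, -0.403,  0.581]), 'contact_force': array([-0.063, -0.367,  0.241]), 'wrist_torque': array([-0.009,  0.003,  0.014]), 'opening': np.float64(0.999)}
scene 50.73676806801698 250.55824983102426 190.51062585108411 [[0.6405, 0.433, -0.6343, 1.158], [0.7679, -0.3716, 0.5218, -0.5071], [-0.0098, -0.8213, -0.5705, 0.6621], [0.0, 0.0, 0.0, 1.0]]
side 55.25183193164803 255.40786683312902 191.75390293812313 [[-0.9123, -0.3111, 0.2663, 0.3688], [-0.4094, 0.6766, -0.6121, 0.4713], [0.0102, -0.6674, -0.7446, 0.7943], [0.0, 0.0, 0.0, 1.0]]
```

View pics/scene0.png

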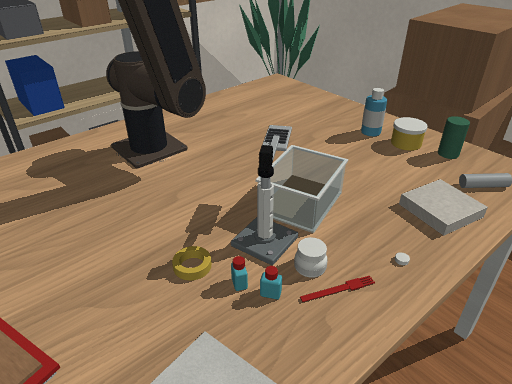

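View pics/side0.png

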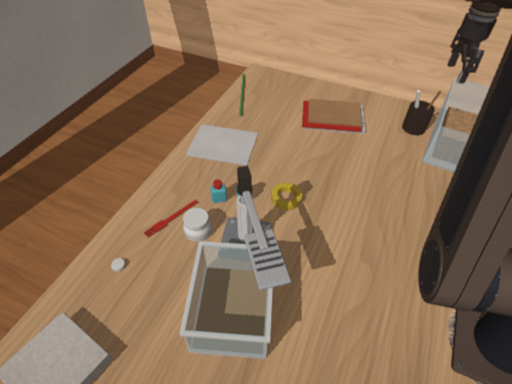

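```bash
python3 - <<'E'
import cv2,numpy as np
a=cv2.imread("pics/scene0.png")[115:265,215:350];b=cv2.imread("pics/side0.png")[155:305,185:305]
f=lambda i:cv2.resize(i,None,fx=3,fy=3,interpolation=cv2.INTER_CUBIC)
cv2.imwrite("pics/crop1.png",np.hstack([f(a),f(b)]))
E
```

```text
(no output)
```

View pics/crop1.png

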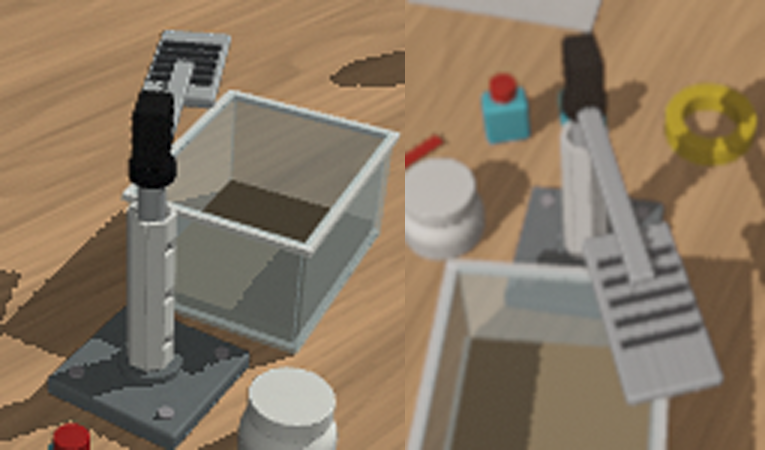

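```bash
cat > h.py <<'E'
import numpy as np,cv2
def load(n): return dict(np.load(n))
def ray(c,p,T=None):
    T=c["T"] if T is None else T
    f=192/np.tan(np.radians(float(c["fov_y"])/2))
    d=T[:3,:3]@np.array([(p[0]-c["cx"])/f,(p[1]-c["cy"])/f,1]);return T[:3,3],d/np.linalg.norm(d)
def onz(c,p,z,T=None):
    o,d=ray(c,p,T);return o+d*(z-o[2])/d[2]
def tri(r1,r2):
    A=np.stack([r1[1],-r2[1]],1);t=np.linalg.lstsq(A,r2[0]-r1[0],rcond=None)[0]
    a=r1[0]+r1[1]*t[0];b=r2[0]+r2[1]*t[1];return (a+b)/2,np.linalg.norm(a-b)
E
python3 - <<'E'
from h import *
np.set_printoptions(precision=4,suppress=True)
A=load("scene0.npz");B=load("side0.npz")
a=lambda x,y:(215+x/3-.33,115+y/3-.33); b=lambda x,y:(185+(x-405)/3-.33,155+y/3-.33)
L,F,R=[onz(A,a(*p),.018) for p in((48,383),(173,436),(250,352))]
print("base",L,F,R,"centre",(L+R)/2,np.linalg.norm(F-L),np.linalg.norm(R-F),"yawLF",np.arctan2(*(F-L)[1::-1]),"FR+90",np.arctan2(*(F-R)[1::-1])+np.pi/2)
p,q=[onz(B,b(*p),.018) for p in((535,190),(668,203))];print("side base",p,q,np.linalg.norm(p-q))
H=[onz(B,b(*p),.2005) for p in((585,240),(668,222),(720,380),(632,402))];print("head",H,sum(H)/4)
v=(H[2]+H[3]-H[0]-H[1]);v2=H[1]-H[0]+H[2]-H[3];print("yaw y-axis",np.arctan2(v[1],v[0]),np.arctan2(v2[1],v2[0]),np.linalg.norm(v)/2,np.linalg.norm(v2)/2)
m=[onz(B,b(*p),.2095) for p in((590,112),(640,275))];w=m[1]-m[0];print("arm",m,np.arctan2(w[1],w[0]))
print("grip top",tri(ray(A,a(155,93)),ray(B,b(583,38))))
for c,n,x0,x1,y0,y1 in((A,"A",250,285,140,180),(B,"B",230,260,160,200)):
    k=(c["img"].max(2)<60).astype(np.uint8);M=np.zeros_like(k);M[y0:y1,x0:x1]=k[y0:y1,x0:x1]
    print(n,cv2.boundingRect(M),cv2.moments(M,True)["m10"]/M.sum(),cv2.moments(M,True)["m01"]/M.sum())
for n,c,T in(("A",A,ray(A,a(155,93))),):pass
E
```

```text
base [ 0.5757 -0.0907  0.018 ] [ 0.6826 -0.0554  0.018 ] [0.6523 0.0563 0.018 ] centre [ 0.614  -0.0172  0.018 ] 0.11251231634492397 0.11575410463335448 yawLF 0.31885861400835314 FR+90 0.2644458153855811
side base [ 0.6744 -0.0505  0.018 ] [ 0.5613 -0.0864  0.018 ] 0.11868732541343567
head [array([0.554 , 0.0954, 0.2005]), array([0.51  , 0.0593, 0.2005]), array([0.4377, 0.1536, 0.2005]), array([0.4797, 0.1883, 0.2005])] [0.4953 0.1242 0.2005]
yaw y-axis 2.235454106288375 -2.452325569654586 0.118878923946306 0.05568198323541536
arm [array([ 0.5953, -0.0006,  0.2095]), array([0.5082, 0.111 , 0.2095])] 2.2333574729587657
grip top (array([ 0.6094, -0.0152,  0.2633]), np.float64(0.004627448746474137))
A (258, 140, 27, 38) 265.98268398268397 160.3917748917749
B (237, 167, 15, 28) 243.76174496644296 180.1476510067114
```

```bash
cat >> h.py <<'E'
from scipy.spatial.transform import Rotation as Ro
def plan(tgt,yaw):
    from plant import get_state
    s=get_state();R=Ro.from_quat(s["tcp_rot"]);M=R.as_matrix()
    best=None
    for k in(0,np.pi):
        c,d=np.cos(yaw+k),np.sin(yaw+k);X=np.array([c,d,0]);Y=np.array([0,0,-1.]);Z=np.cross(X,Y)
        rv=(R.inv()*Ro.from_matrix(np.stack([X,Y,Z],1))).as_rotvec();print("rotvec",np.round(rv,4))
    print("tool x yaw",np.arctan2(M[1,0],M[0,0]).round(4),"tilt",M[:,1].round(4),"TCP",s["eef_pos"].round(4),"q",s["qpos"].round(2),"t",round(s["time"],2),"F",s["contact_force"].round(1))
    print("shift mm (tool now)",np.round(1e3*M.T@(np.array(tgt)-s["eef_pos"]),1))
E
python3 -c "
from h import *
plan([.606,-.015,.36],.664)
M=np.round(Ro.from_quat([-.58,.404,-.403,.581]).as_matrix(),2);print(M)"
```

```text
rotvec [-2.200e-03 -1.878e+00 -1.200e-03]
rotvec [ 1.1000e-03  1.2636e+00 -2.0000e-03]
tool x yaw -1.214 tilt [-5.0e-04  2.1e-03 -1.0e+00] TCP [ 0.2357 -0.6319  0.2411] q [-1.36  0.29  1.58 -0.    1.28 -0.15] t 0.1 F [-0.2  0.8 -0.6]
shift mm (tool now) [-449.  -117.8  562.5]
[[ 0.35 -0.    0.94]
 [-0.94  0.    0.35]
 [-0.   -1.    0.  ]]
```

```bash
python3 -m inch '[{"y":-40},{"y":-40},{"y":-38},{"x":-22.4,"z":28.1},{"x":-22.4,"z":28.1}]'
python3 -m inch '[{"x":-22.4,"z":28.1},{"x":-22.4,"z":28.1},{"x":-22.4,"z":28.1},{"x":-22.4,"z":28.1},{"x":-22.4,"z":28.1}]'
python3 -m inch '[{"x":-22.4,"z":28.1},{"x":-22.4,"z":28.1},{"x":-22.4,"z":28.1},{"x":-22.4,"z":28.1},{"x":-22.4,"z":28.1}]'
python3 -m inch '[{"x":-22.4,"z":28.1},{"x":-22.4,"z":28.1},{"x":-22.4,"z":28.1},{"x":-22.4,"z":28.1},{"x":-22.4,"z":28.1}]'
python3 -m inch '[{"ay":-0.117},{"ay":-0.117},{"ay":-0.117},{"ay":-0.117},{"ay":-0.117}]'
python3 -m inch '[{"ay":-0.117},{"ay":-0.117},{"ay":-0.117},{"ay":-0.117},{"ay":-0.117}]'
python3 -m inch '[{"ay":-0.117},{"ay":-0.117},{"ay":-0.117},{"ay":-0.117},{"ay":-0.117}]'
python3 -c "
from h import *
plan([.606,-.015,.36],.664)"
```

```text
rotvec [-2.200e-03 -1.878e+00 -1.200e-03]
rotvec [ 1.1000e-03  1.2636e+00 -2.0000e-03]
tool x yaw -1.214 tilt [-5.0e-04  2.1e-03 -1.0e+00] TCP [ 0.2357 -0.6319  0.2411] q [-1.36  0.29  1.58 -0.    1.28 -0.15] t 0.1 F [-0.2  0.8 -0.6]
shift mm (tool now) [-449.  -117.8  562.5]validation failed for argument at $[0]...
validation failed for argument at $[0]...
validation failed for argument at $[0]...
validation failed for argument at $[0]...
validation failed for argument at $[0]...
validation failed for argument at $[0]...
validation failed for argument at $[0]...
```

All fields are apparently required per row.

```bash
python3 -m inch '[{"ax":0,"ay":0,"az":0,"x":0,"y":-40,"z":0,"hand":-1},{"ax":0,"ay":0,"az":0,"x":0,"y":-40,"z":0,"hand":-1},{"ax":0,"ay":0,"az":0,"x":0,"y":-38,"z":0,"hand":-1}]'
```

```text
time: 0.35
eef_pos: [0.2357, -0.6319, 0.3602]
tcp_rot: [-0.58, 0.404, -0.403, 0.582]
contact_force: [-0.2, -1.3, 1.0]
opening: 0.999
```

```bash

python3 -m inch '[{"ax":0,"ay":0,"az":0,"x":-22.4,"y":0,"z":28.1,"hand":-1},{"ax":0,"ay":0,"az":0,"x":-22.4,"y":0,"z":28.1,"hand":-1},{"ax":0,"ay":0,"az":0,"x":-22.4,"y":0,"z":28.1,"hand":-1},{"ax":0,"ay":0,"az":0,"x":-22.4,"y":0,"z":28.1,"hand":-1},{"ax":0,"ay":0,"az":0,"x":-22.4,"y":0,"z":28.1,"hand":-1}]'
python3 -m inch '[{"ax":0,"ay":0,"az":0,"x":-22.4,"y":0,"z":28.1,"hand":-1},{"ax":0,"ay":0,"az":0,"x":-22.4,"y":0,"z":28.1,"hand":-1},{"ax":0,"ay":0,"az":0,"x":-22.4,"y":0,"z":28.1,"hand":-1},{"ax":0,"ay":0,"az":0,"x":-22.4,"y":0,"z":28.1,"hand":-1},{"ax":0,"ay":0,"az":0,"x":-22.4,"y":0,"z":28.1,"hand":-1}]'
python3 -m inch '[{"ax":0,"ay":0,"az":0,"x":-22.4,"y":0,"z":28.1,"hand":-1},{"ax":0,"ay":0,"az":0,"x":-22.4,"y":0,"z":28.1,"hand":-1},{"ax":0,"ay":0,"az":0,"x":-22.4,"y":0,"z":28.1,"hand":-1},{"ax":0,"ay":0,"az":0,"x":-22.4,"y":0,"z":28.1,"hand":-1},{"ax":0,"ay":0,"az":0,"x":-22.4,"y":0,"z":28.1,"hand":-1}]'
python3 -m inch '[{"ax":0,"ay":0,"az":0,"x":-22.4,"y":0,"z":28.1,"hand":-1},{"ax":0,"ay":0,"az":0,"x":-22.4,"y":0,"z":28.1,"hand":-1},{"ax":0,"ay":0,"az":0,"x":-22.4,"y":0,"z":28.1,"hand":-1},{"ax":0,"ay":0,"az":0,"x":-22.4,"y":0,"z":28.1,"hand":-1},{"ax":0,"ay":0,"az":0,"x":-22.4,"y":0,"z":28.1,"hand":-1}]'
python3 -m inch '[{"ax":0,"ay":-0.117,"az":0,"x":0,"y":0,"z":0,"hand":-1},{"ax":0,"ay":-0.117,"az":0,"x":0,"y":0,"z":0,"hand":-1},{"ax":0,"ay":-0.117,"az":0,"x":0,"y":0,"z":0,"hand":-1},{"ax":0,"ay":-0.117,"az":0,"x":0,"y":0,"z":0,"hand":-1},{"ax":0,"ay":-0.117,"az":0,"x":0,"y":0,"z":0,"hand":-1}]'
python3 -m inch '[{"ax":0,"ay":-0.117,"az":0,"x":0,"y":0,"z":0,"hand":-1},{"ax":0,"ay":-0.117,"az":0,"x":0,"y":0,"z":0,"hand":-1},{"ax":0,"ay":-0.117,"az":0,"x":0,"y":0,"z":0,"hand":-1},{"ax":0,"ay":-0.117,"az":0,"x":0,"y":0,"z":0,"hand":-1},{"ax":0,"ay":-0.117,"az":0,"x":0,"y":0,"z":0,"hand":-1}]'
python3 -m inch '[{"ax":0,"ay":-0.117,"az":0,"x":0,"y":0,"z":0,"hand":-1},{"ax":0,"ay":-0.117,"az":0,"x":0,"y":0,"z":0,"hand":-1},{"ax":0,"ay":-0.117,"az":0,"x":0,"y":0,"z":0,"hand":-1},{"ax":0,"ay":-0.117,"az":0,"x":0,"y":0,"z":0,"hand":-1},{"ax":0,"ay":-0.117,"az":0,"x":0,"y":0,"z":0,"hand":-1}]'
python3 - <<'E'
from h import *
from plant import *
plan([.606,-.015,.36],.664)
s=get_state();c=read_camera("wrist")
print(np.round(c["T_tool_cam"],3).tolist(),c["fov_y"])
np.savez("w1.npz",**c,pos=s["eef_pos"],rot=s["tcp_rot"]);cv2.imwrite("pics/w1.png",c["img"][:,:,::-1])
E
```

```text
time: 0.77
eef_pos: [0.3287, -0.4768, 0.3596]
tcp_rot: [-0.58, 0.404, -0.403, 0.581]
contact_force: [0.9, 0.2, 0.2]
opening: 1.003
time: 1.18
eef_pos: [0.4212, -0.3226, 0.3598]
tcp_rot: [-0.581, 0.404, -0.403, 0.581]
contact_force: [0.5, -0.0, -0.1]
opening: 0.997
time: 1.6
eef_pos: [0.5138, -0.1686, 0.3599]
tcp_rot: [0.581, -0.404, 0.403, -0.581]
contact_force: [0.5, -0.2, 0.5]
opening: 1.0
time: 2.02
eef_pos: [0.6063, -0.0146, 0.3597]
tcp_rot: [0.581, -0.404, 0.403, -0.581]
contact_force: [-0.0, -1.2, -0.2]
opening: 0.998
time: 2.43
eef_pos: [0.6057, -0.0161, 0.3595]
tcp_rot: [0.673, -0.217, 0.216, -0.673]
contact_force: [-0.3, 0.0, 0.4]
opening: 1.003
time: 2.85
eef_pos: [0.6056, -0.0163, 0.3595]
tcp_rot: [-0.707, 0.014, -0.013, 0.707]
contact_force: [0.3, 0.5, -0.3]
opening: 1.001
time: 3.27
eef_pos: [0.6057, -0.0163, 0.3596]
tcp_rot: [-0.681, -0.191, 0.191, 0.681]
contact_force: [-0.6, -0.0, 0.8]
opening: 1.002
rotvec [-0.001  -0.1172 -0.0009]
rotvec [ 1.3000e-03  3.0244e+00 -1.4000e-03]
tool x yaw 0.5468 tilt [-1.3e-03  3.0e-04 -1.0e+00] TCP [ 0.6057 -0.0163  0.3596] q [-0.19  0.07  1.61  0.    1.46 -0.74] t 3.27 F [-0.6 -0.   0.8]
shift mm (tool now) [ 1.  -0.4  1. ]
[[1.0, -0.0, 0.0, -0.0], [-0.0, -0.32, 0.947, -0.133], [0.0, -0.947, -0.32, 0.083], [0.0, 0.0, 0.0, 1.0]] 68.18260313765221
```

View pics/w1.png

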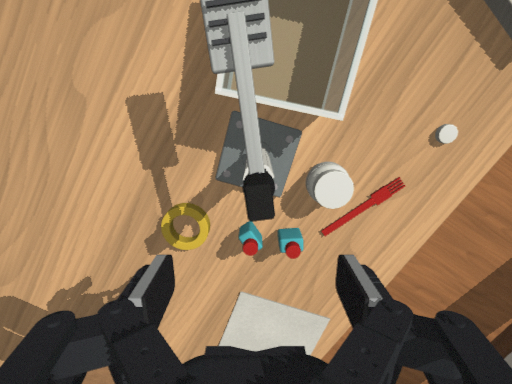

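```bash
python3 - <<'E'
import cv2
i=cv2.imread("pics/w1.png")[90:230,200:320]
i=cv2.convertScaleAbs(i,alpha=1.5,beta=15)
cv2.imwrite("pics/w1c.png",cv2.resize(i,None,fx=4,fy=4,interpolation=cv2.INTER_CUBIC))
E
```

```text
(no output)
```

View pics/w1c.png

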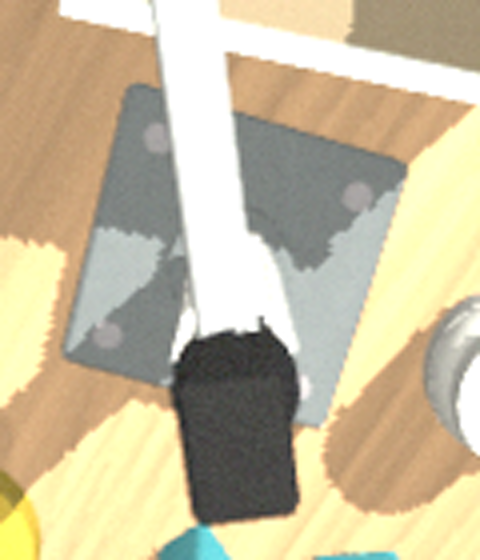

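```bash
python3 - <<'E'
from h import *
np.set_printoptions(precision=4,suppress=True)
W=load("w1.npz");T=np.eye(4);T[:3,:3]=Ro.from_quat(W["rot"]).as_matrix();T[:3,3]=W["pos"];T=T@W["T_tool_cam"]
k=lambda x,y:(200+x/4-.37,90+y/4-.37)
P=[onz(W,k(*p),.018,T) for p in((128,84),(407,162),(320,426),(63,354))]
print("base centre",sum(P)/4,[np.linalg.norm(P[i]-P[i-1]).round(4) for i in range(4)])
an=lambda v:np.arctan2(v[1],v[0])
print("x yaw",an(P[1]-P[0]),an(P[2]-P[3]),"y-90",an(P[1]-P[2])-np.pi/2,an(P[0]-P[3])-np.pi/2)
Q=[onz(W,k(*p),.020,T) for p in((157,137),(358,195),(304,388),(106,334))]
print("bolts",sum(Q)/4,an(Q[1]-Q[0]),an(Q[2]-Q[3]),an(Q[1]-Q[2])-np.pi/2,an(Q[0]-Q[3])-np.pi/2)
G=[onz(W,k(*p),.2585,T) for p in((183,382),(297,377),(298,503),(196,521))]
print("grip",sum(G)/4,[np.linalg.norm(G[i]-G[i-1]).round(4) for i in range(4)],an(G[2]-G[3]),an(G[1]-G[2])-np.pi/2,an(G[0]-G[3])-np.pi/2)
a=[onz(W,k(*p),.2095,T) for p in((203,338),(258,318),(155,0),(218,0))]
print("arm",an(a[2]-a[0])-np.pi/2,an(a[3]-a[1])-np.pi/2, (a[0]+a[1])/2,(a[2]+a[3])/2)
A=load("scene0.npz");B=load("side0.npz")
# sight lines at candidate tops
for c,n in((A,"scene"),(B,"side")):
    R=c["T"];f=192/np.tan(np.radians(float(c["fov_y"])/2))
    for z in(.2535,.2585,.2635):
        p=R[:3,:3].T@(np.array([*(sum(G)/4)[:2],z])-R[:3,3]);print(n,z,p[:2]/p[2]*f+[c["cx"],c["cy"]])
E
```

```text
base centre [ 0.6081 -0.0141  0.018 ] [np.float64(0.1151), np.float64(0.1169), np.float64(0.1176), np.float64(0.1161)]
x yaw 0.2843069595887024 0.2628357899699665 y-90 0.2688388075527197 0.2754364222339498
bolts [ 0.6095 -0.015   0.02  ] 0.2730865719218346 0.27248531771447887 0.30601820121927603 0.2689877986763709
grip [ 0.6088 -0.0125  0.2585] [np.float64(0.0322), np.float64(0.0244), np.float64(0.0289), np.float64(0.023)] 0.735582654453188 0.5760041888002019 0.626190070221937
arm 0.6796826605245094 0.6800382686843331 [ 0.5988 -0.0009  0.2095] [0.5493 0.0603 0.2095]
scene 0.2535 [266.0213 149.0103]
scene 0.2585 [266.0503 146.8814]
scene 0.2635 [266.0795 144.738 ]
side 0.2535 [242.6954 172.0138]
side 0.2585 [242.6577 170.304 ]
side 0.2635 [242.6196 168.5773]
```

```bash

python3 -m inch '[{"ax":0,"ay":-0.0625,"az":0,"x":0,"y":0,"z":0,"hand":-1},{"ax":0,"ay":-0.0625,"az":0,"x":0,"y":0,"z":0,"hand":-1},{"ax":0,"ay":0,"az":0,"x":4,"y":0,"z":0.5,"hand":-1}]'
python3 -m inch '[{"ax":0,"ay":0,"az":0,"x":0,"y":15,"z":0,"hand":-1},{"ax":0,"ay":0,"az":0,"x":0,"y":15,"z":0,"hand":-1},{"ax":0,"ay":0,"az":0,"x":0,"y":15,"z":0,"hand":-1},{"ax":0,"ay":0,"az":0,"x":0,"y":15,"z":0,"hand":-1},{"ax":0,"ay":0,"az":0,"x":0,"y":0,"z":0,"hand":-1}]'
python3 - <<'E'
from h import *
from plant import *
plan([.6085,-.0135,.233],.672)
s=get_state();c=read_camera("wrist")
cv2.imwrite("pics/w2.png",c["img"][:,:,::-1])
E
```

```text
time: 3.57
eef_pos: [0.6085, -0.0137, 0.3598]
tcp_rot: [-0.668, -0.23, 0.231, 0.669]
contact_force: [0.6, 0.4, -0.4]
opening: 0.996
time: 3.98
eef_pos: [0.6072, -0.013, 0.2958]
tcp_rot: [-0.667, -0.228, 0.232, 0.67]
contact_force: [-0.1, 0.0, -0.4]
opening: 0.997
rotvec [-0.0057 -0.0089 -0.0048]
rotvec [ 0.0075  3.1327 -0.0089]
tool x yaw 0.6631 tilt [-0.0073  0.0015 -1.    ] TCP [ 0.6072 -0.013   0.2958] q [-0.19  0.11  1.69  0.    1.36 -0.85] t 3.98 F [-0.1  0.  -0.4]
shift mm (tool now) [ 1.  62.8 -1.6]
```

View pics/w2.png

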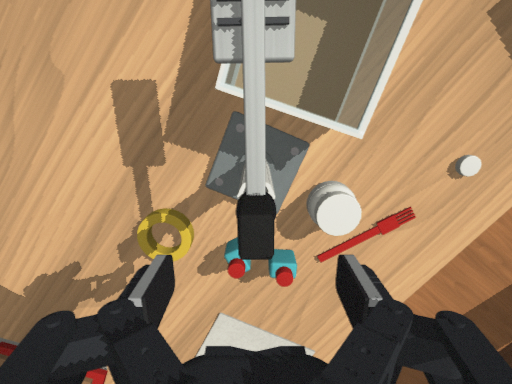

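```bash

python3 -m inch '[{"ax":0,"ay":0,"az":0,"x":0,"y":14,"z":0,"hand":-1},{"ax":0,"ay":0,"az":0,"x":0,"y":14,"z":0,"hand":-1},{"ax":0,"ay":0,"az":0,"x":0,"y":14,"z":0,"hand":-1},{"ax":0,"ay":0,"az":0,"x":0,"y":12,"z":0,"hand":-1},{"ax":0,"ay":0,"az":0,"x":0,"y":6,"z":0,"hand":-1}]'
python3 -m inch '[{"ax":0,"ay":0,"az":0,"x":0,"y":2,"z":0,"hand":-1},{"ax":0,"ay":0,"az":0,"x":0,"y":0,"z":0,"hand":-1}]'
python3 -c "
from h import *
plan([.6085,-.0135,.233],.672)"
```

```text
time: 4.45
eef_pos: [0.6076, -0.0133, 0.2371]
tcp_rot: [-0.668, -0.23, 0.232, 0.669]
contact_force: [-0.2, -0.1, 0.2]
opening: 0.999
time: 4.62
eef_pos: [0.6084, -0.0135, 0.2373]
tcp_rot: [-0.668, -0.231, 0.232, 0.669]
contact_force: [0.4, 0.3, 0.2]
opening: 1.001
rotvec [-0.0012 -0.0061 -0.001 ]
rotvec [ 1.6000e-03  3.1355e+00 -1.8000e-03]
tool x yaw 0.6659 tilt [-1.5e-03  3.0e-04 -1.0e+00] TCP [ 0.6084 -0.0135  0.2373] q [-0.19  0.15  1.75 -0.    1.25 -0.85] t 4.62 F [0.4 0.3 0.2]
shift mm (tool now) [ 0.   4.3 -0.1]
```

```bash

python3 -m inch '[{"ax":0,"ay":0,"az":0,"x":0,"y":4,"z":0,"hand":-1},{"ax":0,"ay":0,"az":0,"x":0,"y":0,"z":0,"hand":0},{"ax":0,"ay":0,"az":0,"x":0,"y":0,"z":0,"hand":0.2},{"ax":0,"ay":0,"az":0,"x":0,"y":0,"z":0,"hand":0.3},{"ax":0,"ay":0,"az":0,"x":0,"y":0,"z":0,"hand":0.4}]' 50
python3 -m inch '[{"ax":0,"ay":0,"az":0,"x":0,"y":0,"z":0,"hand":0.5},{"ax":0,"ay":0,"az":0,"x":0,"y":0,"z":0,"hand":0.6},{"ax":0,"ay":0,"az":0,"x":0,"y":0,"z":0,"hand":1},{"ax":0,"ay":0,"az":0,"x":0,"y":0,"z":0,"hand":1},{"ax":0,"ay":0,"az":0,"x":0,"y":0,"z":0,"hand":1}]' 50
python3 -m inch '[{"ax":0,"ay":0,"az":0,"x":0,"y":0,"z":0,"hand":1},{"ax":0,"ay":0,"az":0,"x":0,"y":0,"z":0,"hand":1},{"ax":0,"ay":0,"az":0,"x":0,"y":0,"z":0,"hand":1},{"ax":0,"ay":0,"az":0,"x":0,"y":0,"z":0,"hand":1}]'
python3 -c "
from h import *
from plant import get_state
plan([.6085,-.0135,.233],.272);print(get_state()['wrist_torque'].round(3))"
```

```text
time: 5.03
eef_pos: [0.609, -0.0135, 0.2349]
tcp_rot: [0.668, 0.231, -0.231, -0.668]
contact_force: [-0.3, 0.1, -0.4]
opening: 0.453
time: 5.45
eef_pos: [0.6087, -0.0138, 0.2346]
tcp_rot: [0.668, 0.231, -0.231, -0.668]
contact_force: [-1.5, -1.1, 1.8]
opening: 0.275
time: 5.78
eef_pos: [0.6087, -0.0137, 0.2346]
tcp_rot: [0.668, 0.231, -0.231, -0.668]
contact_force: [-2.5, -1.4, 2.3]
opening: 0.272
rotvec [ 4.00e-04  3.94e-01 -3.00e-04]
rotvec [-4.0000e-04 -2.7476e+00 -5.0000e-04]
tool x yaw 0.666 tilt [-1.e-04 -5.e-04 -1.e+00] TCP [ 0.6087 -0.0137  0.2346] q [-0.19  0.15  1.75 -0.    1.24 -0.85] t 5.78 F [-2.5 -1.4  2.3]
shift mm (tool now) [-0.   1.6  0.3]
[-0.355  0.424 -0.001]
```

```bash

python3 -m inch '[{"ax":0,"ay":0.04,"az":0,"x":0,"y":0,"z":0,"hand":1},{"ax":0,"ay":0.04,"az":0,"x":0,"y":0,"z":0,"hand":1},{"ax":0,"ay":0.04,"az":0,"x":0,"y":0,"z":0,"hand":1},{"ax":0,"ay":0.04,"az":0,"x":0,"y":0,"z":0,"hand":1},{"ax":0,"ay":0.04,"az":0,"x":0,"y":0,"z":0,"hand":1}]'
python3 -m inch '[{"ax":0,"ay":0.04,"az":0,"x":0,"y":0,"z":0,"hand":1},{"ax":0,"ay":0.04,"az":0,"x":0,"y":0,"z":0,"hand":1},{"ax":0,"ay":0.04,"az":0,"x":0,"y":0,"z":0,"hand":1},{"ax":0,"ay":0.04,"az":0,"x":0,"y":0,"z":0,"hand":1},{"ax":0,"ay":0.034,"az":0,"x":0,"y":0,"z":0,"hand":1}]'
python3 -m inch '[{"ax":0,"ay":0,"az":0,"x":0,"y":0,"z":0,"hand":1},{"ax":0,"ay":0,"az":0,"x":0,"y":0,"z":0,"hand":1}]'
python3 - <<'E'
from h import *
from plant import *
plan([.6085,-.0135,.233],.272);s=get_state();print(s['wrist_torque'].round(3))
c=read_camera("wrist");np.savez("w3.npz",**c,pos=s["eef_pos"],rot=s["tcp_rot"])
cv2.imwrite("pics/w3.png",cv2.resize(c["img"][0:260,150:400,::-1],None,fx=2.3,fy=2.3,interpolation=cv2.INTER_CUBIC))
E
```

```text
time: 6.2
eef_pos: [0.6088, -0.0135, 0.2341]
tcp_rot: [0.688, 0.163, -0.163, -0.688]
contact_force: [-1.1, -1.5, 0.6]
opening: 0.276
time: 6.62
eef_pos: [0.6089, -0.0136, 0.2341]
tcp_rot: [0.701, 0.096, -0.095, -0.701]
contact_force: [-0.8, -1.4, 0.9]
opening: 0.273
time: 6.78
eef_pos: [0.6089, -0.0135, 0.2341]
tcp_rot: [0.701, 0.096, -0.096, -0.701]
contact_force: [-0.0, -2.4, 0.6]
opening: 0.273
rotvec [0.0001 0.0006 0.0005]
rotvec [ 7.000e-04 -3.141e+00 -2.000e-04]
tool x yaw 0.2726 tilt [ 5.e-04 -0.e+00 -1.e+00] TCP [ 0.6089 -0.0135  0.2341] q [-0.19  0.15  1.75  0.    1.24 -0.46] t 6.78 F [-0.  -2.4  0.6]
shift mm (tool now) [-0.4  1.1  0.1]
[-0.332  0.108 -0.045]
```

View pics/w3.png

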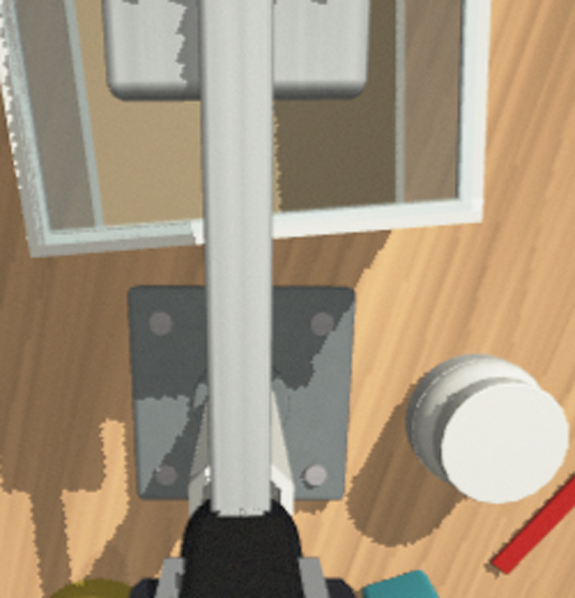

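```bash
cat > chk.py <<'E'
# read-only: report the state; exit 1 if the downward pull on the tool exceeds argv[1]
import sys,numpy as np
from plant import get_state
s=get_state();f=s["contact_force"];print(round(s["time"],2),"z",s["eef_pos"][2].round(5),"F",f.round(1),"M",s["wrist_torque"].round(2))
sys.exit(abs(f[2])>float(sys.argv[1]))
E
python3 -m inch '[{"ax":0,"ay":0,"az":0,"x":0,"y":-0.6,"z":0,"hand":1},{"ax":0,"ay":0,"az":0,"x":0,"y":-0.6,"z":0,"hand":1}]' >/dev/null; python3 chk.py 20
python3 -m inch '[{"ax":0,"ay":0,"az":0,"x":0,"y":-0.6,"z":0,"hand":1},{"ax":0,"ay":0,"az":0,"x":0,"y":-0.6,"z":0,"hand":1}]' >/dev/null; python3 chk.py 20
```

```text
7.0 z 0.23419 F [ 0.9 -1.4 -4.7] M [-0.4  -0.53 -0.05]
7.17 z 0.23436 F [  3.9  -2.  -10.4] M [-0.47 -1.06 -0.03]False
False
```

```bash

python3 -m inch '[{"ax":0,"ay":0,"az":0,"x":0,"y":-0.6,"z":0,"hand":1},{"ax":0,"ay":0,"az":0,"x":0,"y":-0.6,"z":0,"hand":1}]' >/dev/null; python3 chk.py 18 &&
python3 -m inch '[{"ax":0,"ay":0,"az":0,"x":0,"y":-0.6,"z":0,"hand":1},{"ax":0,"ay":0,"az":0,"x":0,"y":-0.6,"z":0,"hand":1}]' >/dev/null && python3 chk.py 18 &&
python3 -m inch '[{"ax":0,"ay":0,"az":0,"x":0,"y":-0.6,"z":0,"hand":1},{"ax":0,"ay":0,"az":0,"x":0,"y":-0.6,"z":0,"hand":1}]' >/dev/null && python3 chk.py 18
```

```text
7.33 z 0.23623 F [  2.9  -2.9 -11.2] M [-0.43 -1.06 -0.06]False
```

```bash
sed -i 's/sys.exit(abs(f\[2\])>float(sys.argv\[1\]))/sys.exit(int(abs(f[2])>float(sys.argv[1])))/' chk.py
python3 -m inch '[{"ax":0,"ay":0,"az":0,"x":0,"y":-0.6,"z":0,"hand":1},{"ax":0,"ay":0,"az":0,"x":0,"y":-0.6,"z":0,"hand":1}]' >/dev/null; python3 chk.py 16 &&
python3 -m inch '[{"ax":0,"ay":0,"az":0,"x":0,"y":-0.6,"z":0,"hand":1},{"ax":0,"ay":0,"az":0,"x":0,"y":-0.6,"z":0,"hand":1}]' >/dev/null && python3 chk.py 16 &&
python3 -m inch '[{"ax":0,"ay":0,"az":0,"x":0,"y":-0.6,"z":0,"hand":1},{"ax":0,"ay":0,"az":0,"x":0,"y":-0.6,"z":0,"hand":1}]' >/dev/null && python3 chk.py 16 &&
python3 -m inch '[{"ax":0,"ay":0,"az":0,"x":0,"y":-0.6,"z":0,"hand":1},{"ax":0,"ay":0,"az":0,"x":0,"y":-0.6,"z":0,"hand":1}]' >/dev/null && python3 chk.py 16 &&
python3 -m inch '[{"ax":0,"ay":0,"az":0,"x":0,"y":-0.6,"z":0,"hand":1},{"ax":0,"ay":0,"az":0,"x":0,"y":-0.6,"z":0,"hand":1}]' >/dev/null && python3 chk.py 16 &&
python3 -m inch '[{"ax":0,"ay":0,"az":0,"x":0,"y":-0.6,"z":0,"hand":1},{"ax":0,"ay":0,"az":0,"x":0,"y":-0.6,"z":0,"hand":1}]' >/dev/null && python3 chk.py 16
```

```text
7.5 z 0.23848 F [  3.   -2.  -10.5] M [-0.47 -0.96 -0.08]
7.67 z 0.24019 F [  2.5  -1.3 -10.2] M [-0.46 -0.87 -0.03]
7.83 z 0.24158 F [  2.6  -2.4 -11.3] M [-0.45 -0.78 -0.01]
8.0 z 0.2428 F [  2.9  -1.3 -10.6] M [-0.41 -0.76 -0.06]
8.17 z 0.24394 F [ 1.6 -1.8 -9.9] M [-0.47 -0.79 -0.01]
8.33 z 0.24511 F [  1.9  -1.7 -10.9] M [-0.39 -0.65 -0.06]
```

```bash

python3 -m inch '[{"ax":0,"ay":0,"az":0,"x":0,"y":-0.6,"z":0,"hand":1},{"ax":0,"ay":0,"az":0,"x":0,"y":-0.6,"z":0,"hand":1}]' >/dev/null; python3 chk.py 15 &&
python3 -m inch '[{"ax":0,"ay":0,"az":0,"x":0,"y":-0.6,"z":0,"hand":1},{"ax":0,"ay":0,"az":0,"x":0,"y":-0.6,"z":0,"hand":1}]' >/dev/null && python3 chk.py 15 &&
python3 -m inch '[{"ax":0,"ay":0,"az":0,"x":0,"y":-0.6,"z":0,"hand":1},{"ax":0,"ay":0,"az":0,"x":0,"y":-0.6,"z":0,"hand":1}]' >/dev/null && python3 chk.py 15 &&
python3 -m inch '[{"ax":0,"ay":0,"az":0,"x":0,"y":-0.6,"z":0,"hand":1},{"ax":0,"ay":0,"az":0,"x":0,"y":-0.6,"z":0,"hand":1}]' >/dev/null && python3 chk.py 15 &&
python3 -m inch '[{"ax":0,"ay":0,"az":0,"x":0,"y":-0.6,"z":0,"hand":1},{"ax":0,"ay":0,"az":0,"x":0,"y":-0.6,"z":0,"hand":1}]' >/dev/null && python3 chk.py 15 &&
python3 -m inch '[{"ax":0,"ay":0,"az":0,"x":0,"y":-0.6,"z":0,"hand":1},{"ax":0,"ay":0,"az":0,"x":0,"y":-0.6,"z":0,"hand":1}]' >/dev/null && python3 chk.py 15 &&
python3 -m inch '[{"ax":0,"ay":0,"az":0,"x":0,"y":-0.6,"z":0,"hand":1},{"ax":0,"ay":0,"az":0,"x":0,"y":-0.6,"z":0,"hand":1}]' >/dev/null && python3 chk.py 15 &&
python3 -m inch '[{"ax":0,"ay":0,"az":0,"x":0,"y":-0.6,"z":0,"hand":1},{"ax":0,"ay":0,"az":0,"x":0,"y":-0.6,"z":0,"hand":1}]' >/dev/null && python3 chk.py 15
```

```text
8.5 z 0.24631 F [  2.1  -2.3 -11. ] M [-0.4  -0.64 -0.08]
8.67 z 0.2475 F [ 2.  -2.4 -9.7] M [-0.42 -0.67 -0.04]
8.83 z 0.24874 F [  3.1  -3.1 -10.2] M [-0.38 -0.67 -0.07]
9.0 z 0.24994 F [  1.8  -2.3 -11.3] M [-0.4  -0.57 -0.06]
9.17 z 0.25118 F [  1.   -1.6 -11.1] M [-0.4  -0.56 -0.01]
9.33 z 0.25255 F [ 1.4 -1.  -9.5] M [-0.43 -0.48 -0.01]
9.5 z 0.25406 F [ 0.4 -1.  -7.3] M [-0.38 -0.32 -0.05]
9.67 z 0.25553 F [ 0.3 -1.4 -7.3] M [-0.39 -0.21 -0.04]
```

```bash

python3 -m inch '[{"ax":0,"ay":0,"az":0,"x":0,"y":-0.3,"z":0,"hand":1}]' >/dev/null; python3 chk.py 13 &&
python3 -m inch '[{"ax":0,"ay":0,"az":0,"x":0,"y":-0.3,"z":0,"hand":1}]' >/dev/null && python3 chk.py 13 &&
python3 -m inch '[{"ax":0,"ay":0,"az":0,"x":0,"y":-0.3,"z":0,"hand":1}]' >/dev/null && python3 chk.py 13
python3 - <<'E'
from plant import *
import cv2
c=read_camera("scene");cv2.imwrite("pics/s2.png",cv2.resize(c["img"][110:260,215:330,::-1],None,fx=4,fy=4,interpolation=cv2.INTER_CUBIC))
E
```

```text
9.75 z 0.25561 F [ 1.3 -1.4 -7. ] M [-0.38 -0.21 -0.02]
9.83 z 0.25557 F [ 1.  -2.2 -7.7] M [-0.4  -0.33 -0.07]
9.92 z 0.25564 F [ 0.3 -1.6 -8.4] M [-0.37 -0.37  0.02]
```

View pics/s2.png

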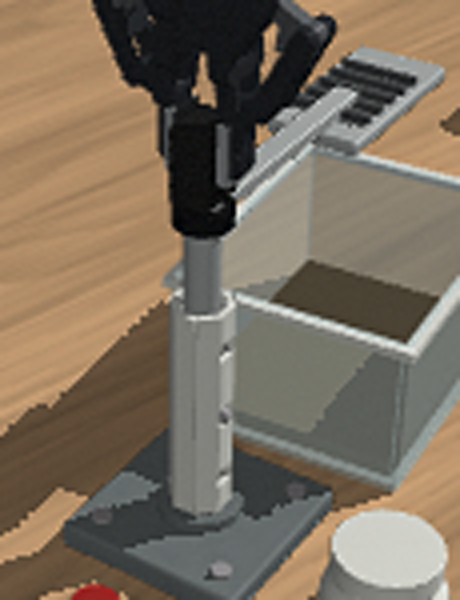

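```bash

python3 -m inch '[{"ax":0,"ay":0,"az":0,"x":0,"y":0.8,"z":0,"hand":1},{"ax":0,"ay":0,"az":0,"x":0,"y":0.8,"z":0,"hand":1},{"ax":0,"ay":0,"az":0,"x":0,"y":0.8,"z":0,"hand":1}]' >/dev/null; python3 chk.py 20 &&
python3 -m inch '[{"ax":0,"ay":0,"az":0,"x":0,"y":0.8,"z":0,"hand":1},{"ax":0,"ay":0,"az":0,"x":0,"y":0.8,"z":0,"hand":1}]' >/dev/null && python3 chk.py 8 &&
python3 -m inch '[{"ax":0,"ay":0,"az":0,"x":0,"y":0.6,"z":0,"hand":1},{"ax":0,"ay":0,"az":0,"x":0,"y":0.6,"z":0,"hand":1}]' >/dev/null && python3 chk.py 8 &&
python3 -m inch '[{"ax":0,"ay":0,"az":0,"x":0,"y":0.6,"z":0,"hand":1},{"ax":0,"ay":0,"az":0,"x":0,"y":0.6,"z":0,"hand":1}]' >/dev/null && python3 chk.py 8
```

```text
10.22 z 0.2555 F [-2.3 -2.8  3.9] M [-0.3   0.62  0.02]
10.38 z 0.25512 F [-4.1 -1.5  9.3] M [-0.21  1.17 -0.05]
```

```bash

python3 -m inch '[{"ax":0,"ay":0,"az":0,"x":0,"y":0.6,"z":0,"hand":1}]' >/dev/null; python3 chk.py 14 &&
python3 -m inch '[{"ax":0,"ay":0,"az":0,"x":0,"y":0.6,"z":0,"hand":1}]' >/dev/null; python3 chk.py 14 && 
python3 -m inch '[{"ax":0,"ay":0,"az":0,"x":0,"y":0.0,"z":0,"hand":1},{"ax":0,"ay":0,"az":0,"x":0,"y":0.0,"z":0,"hand":1}]' >/dev/null; python3 chk.py 13
```

```text
10.47 z 0.25506 F [-5.3 -1.2  9.8] M [-0.21  1.25 -0.05]
10.55 z 0.25501 F [-4.8 -0.9 11. ] M [-0.16  1.34 -0.07]
10.72 z 0.25502 F [-5.3 -1.1  9.8] M [-0.19  1.25 -0.04]
```

```bash

for i in 1; do python3 -m inch '[{"ax":0,"ay":0,"az":0,"x":0,"y":0.6,"z":0,"hand":1},{"ax":0,"ay":0,"az":0,"x":0,"y":0,"z":0,"hand":1},{"ax":0,"ay":0,"az":0,"x":0,"y":0,"z":0,"hand":1}]' >/dev/null; python3 chk.py 14; done &&
python3 -m inch '[{"ax":0,"ay":0,"az":0,"x":0,"y":0.6,"z":0,"hand":1},{"ax":0,"ay":0,"az":0,"x":0,"y":0,"z":0,"hand":1},{"ax":0,"ay":0,"az":0,"x":0,"y":0,"z":0,"hand":1}]' >/dev/null && python3 chk.py 14 && 
python3 -m inch '[{"ax":0,"ay":0,"az":0,"x":0,"y":0.6,"z":0,"hand":1},{"ax":0,"ay":0,"az":0,"x":0,"y":0.0,"z":0,"hand":1},{"ax":0,"ay":0,"az":0,"x":0,"y":0.0,"z":0,"hand":1}]' >/dev/null&& python3 chk.py 14
```

```text
10.97 z 0.25496 F [-5.3 -1.1 10.9] M [-0.14  1.42 -0.07]
11.22 z 0.25488 F [-5.7 -0.1 12.9] M [-0.13  1.54 -0.05]
11.47 z 0.25485 F [-6.8 -0.4 14.1] M [-0.16  1.7  -0.04]
```

```bash
python3 - <<'E'
from plant import *
import cv2,numpy as np
c=read_camera("scene")["img"];a=np.load("scene0.npz")["img"]
f=lambda i:cv2.resize(i[185:240,255:285,::-1],None,fx=10,fy=10,interpolation=cv2.INTER_NEAREST)
cv2.imwrite("pics/s3.png",np.hstack([f(a),f(c)]))
E
python3 chk.py 20
```

```text
11.52 z 0.25486 F [-6.5 -1.  14.1] M [-0.11  1.66 -0.05]
```

View pics/s3.png

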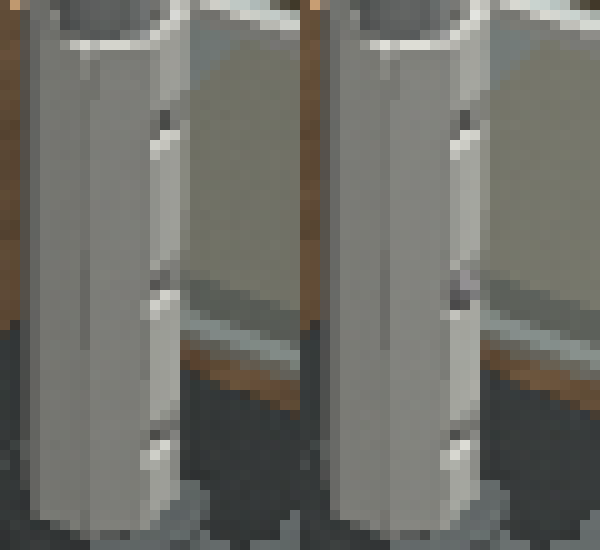

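```bash

python3 -m inch '[{"ax":0,"ay":0,"az":0,"x":0,"y":-0.8,"z":0,"hand":1},{"ax":0,"ay":0,"az":0,"x":0,"y":-0.8,"z":0,"hand":1},{"ax":0,"ay":0,"az":0,"x":0,"y":-0.8,"z":0,"hand":1},{"ax":0,"ay":0,"az":0,"x":0,"y":0,"z":0,"hand":1}]' >/dev/null; python3 chk.py 6; python3 -c "from h import *;plan([.6088,-.0136,.2549],.272)"
```

```text
11.85 z 0.25487 F [-4.3 -2.1  7.5] M [-0.16  1.03 -0.08]
rotvec [0.0012 0.0002 0.0018]
rotvec [ 2.8000e-03 -3.1414e+00 -1.9000e-03]
tool x yaw 0.2722 tilt [ 2.e-03 -7.e-04 -1.e+00] TCP [ 0.6091 -0.0136  0.2549] q [-0.19  0.13  1.73 -0.    1.27 -0.46] t 11.85 F [-4.3 -2.1  7.5]
shift mm (tool now) [-0.3 -0.   0.1]
```

```bash

python3 -m inch '[{"ax":0,"ay":0,"az":0,"x":0,"y":-0.8,"z":0,"hand":1},{"ax":0,"ay":0,"az":0,"x":0,"y":-0.8,"z":0,"hand":1},{"ax":0,"ay":0,"az":0,"x":0,"y":-0.6,"z":0,"hand":1},{"ax":0,"ay":0,"az":0,"x":0,"y":0,"z":0,"hand":1}]' >/dev/null; python3 chk.py 6
```

```text
12.18 z 0.25489 F [-3.1 -1.4  7.3] M [-0.2   0.81 -0.06]
```

```bash

python3 -m inch '[{"ax":0,"ay":0,"az":0,"x":0,"y":-0.8,"z":0,"hand":1},{"ax":0,"ay":0,"az":0,"x":0,"y":0,"z":0,"hand":1},{"ax":0,"ay":0,"az":0,"x":0,"y":0,"z":0,"hand":1}]' >/dev/null; python3 chk.py 6
python3 -m inch '[{"ax":0,"ay":0,"az":0,"x":0,"y":-0.8,"z":0,"hand":1},{"ax":0,"ay":0,"az":0,"x":0,"y":0,"z":0,"hand":1},{"ax":0,"ay":0,"az":0,"x":0,"y":0,"z":0,"hand":1}]' >/dev/null; python3 chk.py 6
```

```text
12.43 z 0.25492 F [-2.5 -2.1  5.2] M [-0.26  0.68 -0.06]
12.68 z 0.25495 F [-1.7 -1.6  3.3] M [-0.34  0.38 -0.01]
```

```bash

python3 -m inch '[{"ax":0,"ay":0,"az":0,"x":0,"y":-0.8,"z":0,"hand":1},{"ax":0,"ay":0,"az":0,"x":0,"y":0,"z":0,"hand":1}]' >/dev/null; python3 chk.py 6
python3 -m inch '[{"ax":0,"ay":0,"az":0,"x":0,"y":0,"z":0,"hand":-0.2},{"ax":0,"ay":0,"az":0,"x":0,"y":0,"z":0,"hand":-0.6},{"ax":0,"ay":0,"az":0,"x":0,"y":0,"z":0,"hand":-1},{"ax":0,"ay":0,"az":0,"x":0,"y":0,"z":0,"hand":-1},{"ax":0,"ay":0,"az":0,"x":0,"y":0,"z":0,"hand":-1}]'; python3 chk.py 6
```

```text
12.85 z 0.25508 F [ 0.2 -1.4  0.5] M [-0.35  0.09 -0.04]
time: 13.27
eef_pos: [0.6088, -0.0133, 0.2554]
tcp_rot: [-0.7, -0.096, 0.096, 0.701]
contact_force: [-0.6, 0.5, 0.1]
opening: 0.959
13.27 z 0.25543 F [-0.6  0.5  0.1] M [-0.    0.03 -0.03]
```

```bash

python3 -m inch '[{"ax":0,"ay":0,"az":0,"x":0,"y":0,"z":0,"hand":-1},{"ax":0,"ay":0,"az":0,"x":0,"y":-10,"z":0,"hand":-1},{"ax":0,"ay":0,"az":0,"x":0,"y":-20,"z":0,"hand":-1},{"ax":0,"ay":0,"az":0,"x":0,"y":-25,"z":0,"hand":-1},{"ax":0,"ay":0,"az":0,"x":0,"y":-25,"z":0,"hand":-1}]'
python3 -m inch '[{"ax":0,"ay":0,"az":0,"x":0,"y":-20,"z":0,"hand":-1},{"ax":0,"ay":0,"az":0,"x":0,"y":0,"z":0,"hand":-1},{"ax":0,"ay":0,"az":0,"x":0,"y":0,"z":0,"hand":-1},{"ax":0,"ay":0,"az":0,"x":0,"y":0,"z":0,"hand":-1}]'
python3 - <<'E'
from plant import *
import cv2,numpy as np
c=read_camera("scene")["img"]
a=cv2.resize(c[100:290,160:340,::-1],None,fx=2.5,fy=2.5);b=cv2.resize(c[185:232,255:285,::-1],(303,475),interpolation=cv2.INTER_NEAREST)
cv2.imwrite("pics/s4.png",np.hstack([a,b]))
E
```

```text
time: 13.68
eef_pos: [0.6085, -0.0134, 0.3367]
tcp_rot: [-0.7, -0.096, 0.096, 0.701]
contact_force: [0.0, -0.8, 1.1]
opening: 0.999
time: 14.02
eef_pos: [0.6084, -0.0135, 0.3549]
tcp_rot: [-0.7, -0.095, 0.096, 0.701]
contact_force: [-0.0, 0.5, -0.2]
opening: 0.999
```

View pics/s4.png

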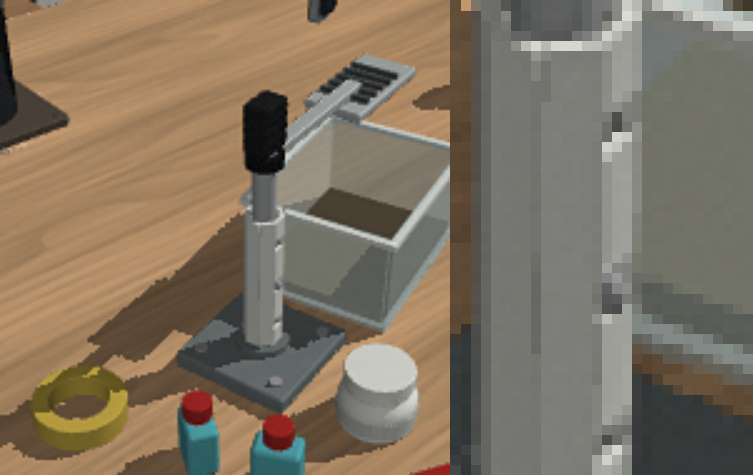

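The lamp stands free and raised. The pin (right panel, about (612,290)) fills the middle hole, and nothing else has moved.

```bash
python3 -c "from plant import *;print(sign_off())"
```

```text
the job is handed in; nothing more can be done
None
```

The lamp is locked at the middle hole and let go, and the job is handed in. It took about 14 s on the robot's clock.

- **Turning:** I gripped the block across its 24 mm at 50 N and turned it about 0.39 rad clockwise. A wrist picture then showed the lamp arm and head square with the base plate.
- **Drawing up:** I raised it about 21 mm, mostly at 7 mm/s and briefly about 13 mm/s just after it broke loose. The pull fell from about 11 N to 7 N as the button popped.
- **Proving the lock:** I pressed down, rising to 14 N, and the lamp sank less than 1 mm. I then eased the force to about zero, opened the gripper and backed 100 mm straight up.

**Last checks:** The scene picture shows the pin in the middle hole, seated low in it. The lamp is in line, and the tape, bottles, jar and tank look unmoved. The wrist force was about zero after release.

**One disagreement:** The pull dropped about 2 mm lower than where the lamp later rested on the hole's edge. I did not explain this or test the upper stop separately. I relied on the picture of the pin and the firm stop under 14 N.

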